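# Flip the status marker of the cured part

### The arm

A 6-joint arm with a two-finger parallel gripper is mounted at the origin on the work surface; the furniture and walls round the work are solid. World frame = base frame: x ahead of the robot, y to its left, z up, the work surface at z = 0. Lengths are in m, angles in degrees, forces in N, time in s.
With the tool pointing down it reaches from about 0.375 to 0.75 m from the base axis. Payload 9 kg.
Tool frame: the origin (TCP) lies where the fingers leave the gripper's body, on its centre line; the fingertips stand 73 mm ahead of it and the grasp point (between the pads) lies 54 mm ahead of it (robot.tip_reach is the distance from the TCP to the fingertips, in m); z points along the fingers, y is the line along which they close (so a half turn about z gives the same grasp; the last joint's range is limited). The gripper opens to 85 mm and grips with 20 to 120 N. Pads are 22 mm wide; open, the fingers measure 114 mm over their backs; the gripper's body (76 mm by 85 mm) begins 54 mm behind the grasp point. The pads swing forward as they close: fully open they stand 13 mm farther back than shut.
Start: joints at [54.735, 5.964, 5.575, 89.605, 0, 77.527], TCP at [0.232, 0.553, 0.304] pointing down, gripper open.
Joint ranges: [-171.21, 171.21], [-48.23, 106.86], [-62.78, 66.21], [-105.2, 120.99], [-86.42, 89.51], [-180, 180]. Speed limits (degrees/s): [127.2, 127.2, 147.25, 180, 180, 180].

### API

Orientations are given as [roll, pitch, yaw] about the fixed x, y, z axes, in that order (R = Rz(yaw) Ry(pitch) Rx(roll)).
In Python, from plant import robot gives the robot as it stands. Calls block until the motion is done:
- robot.move_pose(position, orientation): joint-space move of the TCP to a pose.
- robot.line_to(position, vel=0.15, rotation=None, guard=None): straight line of the TCP; rotation=None keeps the orientation; vel is the mean speed in m/s. With guard (N) it stops when the force on the tool has changed by that much, and returns True; else False.
- robot.goto_joints(angles): joint-space move.
- robot.set_gripper(opening): finger opening in m; the grip force is fixed at half the most; returns when the fingers have stopped.
- robot.pause(seconds).
- robot.ik(position, orientation): joint angles nearest the present ones, or None.
- robot.observe(): the state.
- robot.grab_frame(name): name is "scene" or "side" or "wrist"; returns the picture (420x560x3 uint8, blue, green, red); there is no depth.
- robot.get_calibration(name): a dict with "vertical_fov" (degrees; the focal length in pixels is half the picture's height over the tangent of half this angle, whatever the lens; pixels are square), "cx", "cy" (the principal point, pixels), "rvec" (rotation vector, rad) and "tvec" (3), from world to camera coordinates, as OpenCV has them. Camera axes: x right, y down, z forward; pixel columns grow to the right and rows downward; lengths in m; the calibration is good to about 2 mm. A picture is of the moment at which its call begins: read the wrist's pose just before it. get_calibration takes no time and is no camera call; for the wrist camera it gives the pose at the moment of the call.
A pose or a line that the arm cannot do raises robot.IKError and nothing moves.
- robot.job_done(): hands the job in; it is judged then, once.
The state is a dict: "time": time; "q": joint angles; "qvel": joint speeds; "joint_torque": joint torques, N m; "tool_pos": TCP position; "tcp_rot": TCP orientation; "ft_force": force on the tool from outside, world axes, zero at the start; "torque": the same for the moment, N m; "gripper_width": finger opening in m; "gripper_force": force on a finger pad.
Only numpy, scipy, OpenCV 4.12 (cv2) and the standard library are available. Lean on these libraries where they do the work, as an engineer would, in place of code of your own. Each camera call takes 0.05 s, during which the arm holds its last target. There are 200 camera calls.

### The job

The glue on the pale wooden cradle end (the pointed upright with the slot) has cured: turn over the paddle of the flip marker that stands in front of it, all the way across its pivot, so that it lies flat on the far side with the green face up. Just push it gently with the fingers: do not grip, lift or shift the marker, and leave the other marker, the two parts behind them and the glue bottle as they are.

Things in the scene. Friction and masses are not known exactly. Their poses are not given: they have to be found in the camera images.
- marker_a: flip marker in front of the wooden cradle end (on its robot side). Loose dark steel foot 120 x 84 x 8 mm, about 0.95 kg, with two aluminium cheeks 73 mm high, 66 mm apart inside. Origin: centre of the foot's underside, on the table; z up; x points away from the robot to the wooden cradle end (yaw up to 0.18 rad). The paddle's pivot runs along y, 60 mm above the origin.
- paddle_a (a joint): angle of marker_a's paddle. 0 = level on the robot's side of the pivot (marker's -x), red face with white bar up; pi/2 = upright; pi = level on the far side (+x), green face with white disc up; stops at 0 and pi. Starts at 0 to 0.25. The pivot is stiff (0.035 N m): the paddle stays at any angle where it is left and yields to about 1 N.
- paddle_a_end (a point): middle of the free edge of marker_a's blade (the red/green plate), 85 mm from the pivot; the blade is 56 mm wide and 6 mm thick
- paddle_a_lever (a point): point on marker_a's yellow thumb lever with a black tip, 40 mm from the pivot, opposite the blade. The lever is 40 mm wide, 5 to 8 mm thick, reaches 46 mm from the pivot and is one piece with the blade: pressing it down raises the blade
- marker_b: other flip marker, same build, to be left alone: in front of the cream cover (on its robot side). Loose dark steel foot 120 x 84 x 8 mm, about 0.95 kg, with two aluminium cheeks 73 mm high, 66 mm apart inside. Origin: centre of the foot's underside, on the table; z up; x points away from the robot to the cream cover (yaw up to 0.18 rad). The paddle's pivot runs along y, 60 mm above the origin.
- paddle_b (a joint): angle of marker_b's paddle. 0 = level on the robot's side of the pivot (marker's -x), red face with white bar up; pi/2 = upright; pi = level on the far side (+x), green face with white disc up; stops at 0 and pi. Starts at 0 to 0.25. The pivot is stiff (0.035 N m): the paddle stays at any angle where it is left and yields to about 1 N.
- paddle_b_end (a point): middle of the free edge of marker_b's blade, 85 mm from the pivot
- cradle_end: pale wooden cradle end, a pointed slotted upright on a brown foot, 50 x 85 x 140 mm high, loose; origin at the centre of its underside. Stands about 160 mm behind the pivot of marker_a (16 cm farther from the robot)
- cover: cream tapered plastic cover, 87 x 126 x 112 mm high, loose; origin at the centre of its underside. Stands about 160 mm behind the pivot of marker_b
- glue_bottle: white glue bottle with a green cap, 31 mm across, 84 mm high, loose, standing to the right of the markers; origin at the centre of its underside
- rotary_tool_low (a point): lower end of a grey rotary tool that hangs from a fixed stand on the right: 50 mm thick, from 0.34 to 0.49 m above the table, its stand's rod 60 mm to its right. Fixed; keep the wrist clear of it
- lamp_shade_low (a point): lowest point, nearest the robot's middle, of the grey shade of a desk lamp that hangs over the left: the shade spans about 135 x 170 mm (x, y), from 0.28 to 0.45 m above the table, to the left of this point. Fixed; keep the wrist clear of it
Not all that is in view belongs to the job. What is shaped like the cradle_end but turquoise is not meant.

How it is judged (in metres and radians):
On the way:
1. the paddle of the cradle end's marker has come up past upright (value of joint paddle_a above 1.7 rad).
At the end, for the whole second after the job is handed in: the paddle in front of the cradle end lies within 0.17 rad (10 degrees) of flat on its far side, green face up, at rest; the other paddle's end, both marker feet and both parts are within 30 mm of where they began and upright (0.15 rad) (value of joint paddle_a above 2.97159 rad and velocity of joint paddle_a below 0.05 rad/s and distance of each of paddle_b_end, marker_a, marker_b, cradle_end, cover from where it was at the start of the episode below 0.03 m and angle between each of marker_a, marker_b, cradle_end, cover's own z axis and vertical below 0.15 rad); the robot touches nothing.
It fails at once if the other marker's paddle is turned (its end moves over 30 mm) (distance of paddle_b_end from where it was at the start of the episode above 0.03 m).
It fails at once if a marker is shifted by over 30 mm (distance of any of marker_a, marker_b from where it was at the start of the episode above 0.03 m).
It fails at once if a marker is lifted over 12 mm off the table or tipped by over 0.15 rad (height (world z) of any of marker_a, marker_b above 0.012 m or angle between any of marker_a, marker_b's own z axis and vertical above 0.15 rad).
It fails at once if a part behind the markers or the glue bottle is shifted or lifted by over 30 mm or tipped by over 0.15 rad (distance of any of cradle_end, cover, glue_bottle from where it was at the start of the episode above 0.03 m or angle between any of cradle_end, cover, glue_bottle's own z axis and vertical above 0.15 rad).
It fails at once if the marker is gripped or pushed hard (over 40 N) (contact force between the fingers and marker_a above 40 N).
It also fails if it takes over 42 s, if anything falls off the work surface, if the arm or the gripper's body presses on something with over 40 N, if the wrist force passes 120 N, or if a joint passes its speed limit or range.

## Working session

There is one attempt and no reset: what is moved stays moved. The work goes in short steps, each a Python script; the robot and the scene stay as the last script left them, time stands still between calls to the robot, and variables do not carry over. Pictures are saved under pics/ and viewed, at most 10 in all, crops included, and the job is handed in when it is done.

```bash
mkdir -p pics; ls
python3 - <<'E'
from plant import robot
import cv2
for n in ("scene","side"):
    cv2.imwrite(f"pics/{n}0.png",robot.grab_frame(n)); print(n,robot.get_calibration(n))
print(robot.observe()["time"])
E
```

```text
pics
scene {'vertical_fov': 47.28772946396502, 'cx': 276.3440592129822, 'cy': 207.78748292136046, 'rvec': array([ 2.08440727, -0.69669717,  0.3902666 ]), 'tvec': array([-0.40192988,  0.38536591,  0.80638268])}
side {'vertical_fov': 52.007498987998645, 'cx': 285.17910029987684, 'cy': 207.041194507249, 'rvec': array([ 1.958852  ,  0.04314754, -0.02696086]), 'tvec': array([-0.54501697,  0.19101627,  0.9310631 ])}
0.1
```

View pics/scene0.png

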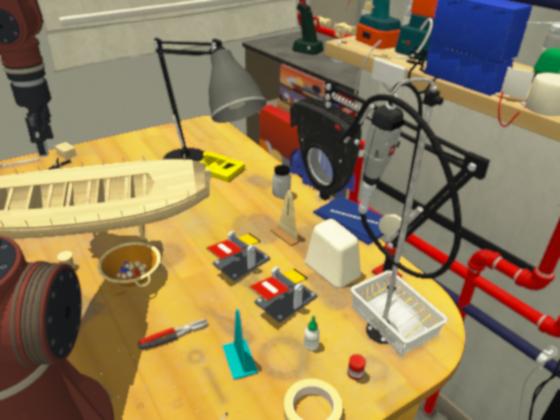

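View pics/side0.png

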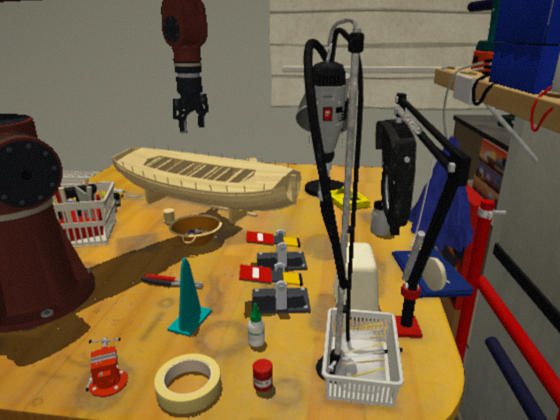

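Candidates for the cradle end are the pale wooden upright at scene (288,215) and the turquoise one at (240,350). The pale wooden one fits the description, so its marker is the one at scene (238,257), or (275,255) in the side view. The marker at scene (285,295) is in front of the cover. I'll confirm this in an enlarged crop.

Run:
```python
import cv2,numpy as np
a=cv2.imread("pics/scene0.png")[180:330,195:345]; b=cv2.imread("pics/side0.png")[215:325,225:335]
a=cv2.resize(a,(600,600),interpolation=cv2.INTER_CUBIC)
cv2.imwrite("pics/c1.png",a)
cv2.imwrite("pics/c2.png",cv2.resize(b,(600,600),interpolation=cv2.INTER_CUBIC))
```

```text
(no output)
```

View pics/c1.png

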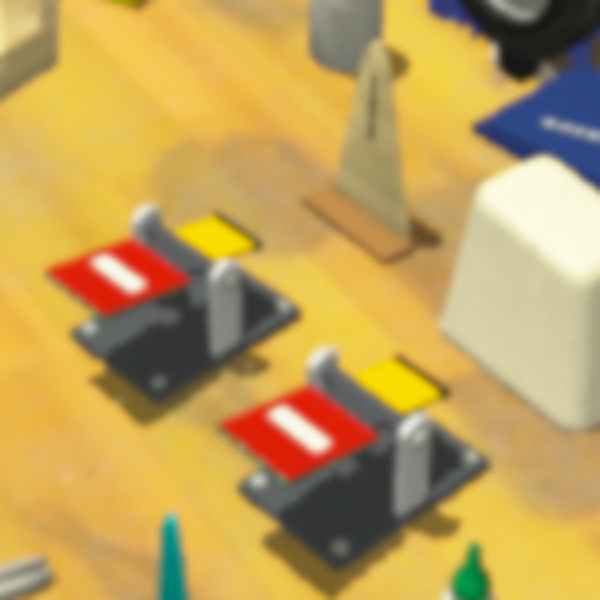

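View pics/c2.png

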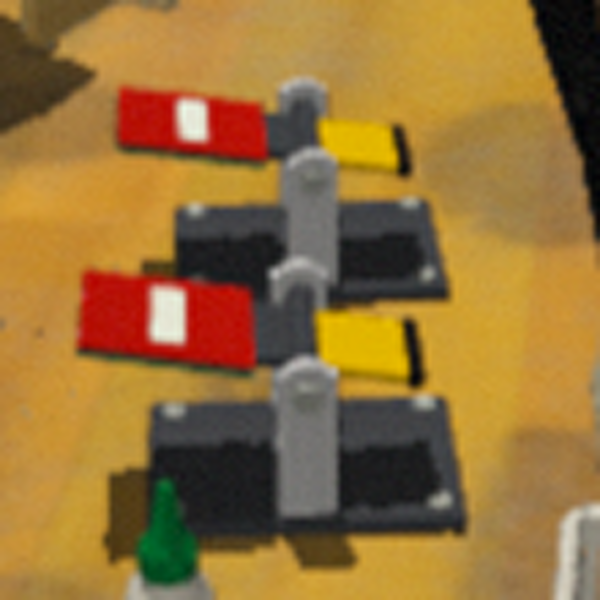

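```bash
cat > fit.py <<'E'
from plant import robot
import cv2,numpy as np
from scipy.optimize import least_squares
def pt(name,p):
    o,s={"scene":((195,180),4),"side":((225,215),600/110)}[name]
    return (np.array(p)+.5)/s-.5+o
def proj(name,P):
    c=robot.get_calibration(name); f=210/np.tan(np.radians(c["vertical_fov"])/2)
    K=np.array([[f,0,c["cx"]],[0,f,c["cy"]],[0,0,1.]])
    return cv2.projectPoints(np.atleast_2d(P).astype(float),c["rvec"],c["tvec"],K,None)[0][:,0]
def model(v):
    x,y,yaw,th=v; c,s=np.cos(th),np.sin(th)
    pad=lambda r,w,h:[-r*c+h*s,w,.06+r*s+h*c]
    m={"f-+":[-.06,.042,.008],"f--":[-.06,-.042,.008],"f++":[.06,.042,.008],"f+-":[.06,-.042,.008],
     "c+":[0,.036,.073],"c-":[0,-.036,.073],"b+":pad(.085,.028,.003),"b-":pad(.085,-.028,.003),
     "l+":pad(-.046,.02,.003),"l-":pad(-.046,-.02,.003)}
    R=np.array([[np.cos(yaw),-np.sin(yaw),0],[np.sin(yaw),np.cos(yaw),0],[0,0,1]])
    return {k:R@np.array(q)+[x,y,0] for k,q in m.items()}
D={"A":{"scene":{"f-+":(75,335),"f--":(156,394),"f+-":(300,313),"b+":(48,272),"b-":(105,315),"l+":(218,212),"l-":(260,243),"c+":(147,206),"c-":(226,262)},
 "side":{"f-+":(178,205),"f++":(432,200),"f+-":(447,293),"b+":(120,90),"b-":(118,150),"l+":(405,125),"l-":(410,172),"c+":(302,78),"c-":(312,150)}},
"B":{"scene":{"f-+":(242,488),"f--":(338,558),"f+-":(488,463),"b+":(222,428),"b-":(292,480),"l+":(398,357),"l-":(447,393),"c+":(323,348),"c-":(413,415)},
 "side":{"f-+":(152,403),"f++":(442,398),"f+-":(463,525),"b+":(83,272),"b-":(80,350),"l+":(412,320),"l-":(420,380),"c+":(298,258),"c-":(305,357)}}}
if __name__=="__main__":
  for k,d in D.items():
    def res(v):
        m=model(v); return np.concatenate([(proj(n,[m[j] for j in e])-[pt(n,p) for p in e.values()]) for n,e in d.items()]).ravel()
    r=least_squares(res,[.55,.1,0,.1],loss="soft_l1"); print(k,r.x.round(4)); print(np.abs(r.fun).reshape(-1,2).round(1).tolist())
  # cradle foot corners/top at assumed heights
  def back(n,p,z):
    return least_squares(lambda q:(proj(n,[*q,z])[0]-pt(n,p)),[.6,.1]).x.round(3)
  print([back("scene",p,z) for p,z in [((378,42),.14),((303,200),.005),((387,260),.005)]])
E
python3 fit.py
```

```text
A [0.5277 0.1674 0.1091 0.1473]
[[1.6, 1.4], [0.2, 1.2], [1.6, 1.1], [1.0, 0.4], [0.2, 0.5], [1.1, 0.2], [1.4, 0.6], [0.2, 0.6], [0.0, 0.4], [0.8, 0.0], [0.5, 0.5], [0.5, 0.9], [0.4, 0.2], [0.5, 0.9], [0.1, 0.4], [0.8, 0.8], [0.0, 0.6], [0.1, 0.5]]
B [0.5337 0.0007 0.1046 0.1765]
[[1.8, 1.0], [0.4, 2.7], [1.2, 0.9], [1.1, 0.9], [0.5, 0.4], [0.6, 0.8], [1.2, 0.8], [0.1, 1.1], [0.7, 1.1], [1.2, 0.1], [0.2, 0.9], [0.7, 1.5], [0.6, 0.5], [1.1, 0.6], [0.6, 0.3], [1.0, 0.4], [0.6, 1.1], [0.1, 1.1]]
[array([0.687, 0.187]), array([0.66 , 0.226]), array([0.665, 0.143])]
```

```bash
python3 - <<'E'
from fit import *
def tri(a,b):
    r=least_squares(lambda q:np.r_[proj("scene",q)[0]-a,proj("side",q)[0]-b],[.6,.1,.3]); return r.x.round(3),abs(r.fun).max().round(1)
for n,a,b in [("lamp right rim",(265,100),(303,135)),("lamp rim low",(232,122),(305,137)),("tool low",(366,212),(325,168)),("boat bow",(205,185),(298,175)),("boat stern",(0,190),(118,155))]: print(n,*tri(a,b))
print(robot.ik([.56,.17,.2],[180,0,6]),robot.ik([.56,.17,.2],[180,0,-174]),robot.observe()["tcp_rot"])
E
python3 - <<'E'
import cv2,numpy as np
a=cv2.imread("pics/scene0.png")[20:240,180:420]; b=cv2.imread("pics/side0.png")[40:260,270:470]
cv2.imwrite("pics/c3.png",np.hstack([cv2.resize(a,None,fx=1.8,fy=1.8),cv2.resize(b,None,fx=1.8,fy=1.8)]))
E
```

```text
lamp right rim [0.597 0.188 0.354] 18.9
lamp rim low [0.588 0.291 0.299] 5.1
tool low [ 0.603 -0.135  0.32 ] 14.0
boat bow [0.553 0.361 0.142] 8.2
boat stern [0.089 0.373 0.244] 11.6
[  4.09260746   3.73924971  -7.56429282  78.69645746   0.
 178.09260746] [ 4.09260746  3.73924971 -7.56429282 78.69645746  0.         -1.90739254] [-1.79935752e+02 -1.33458148e-02  1.57207679e+02]
```

View pics/c3.png

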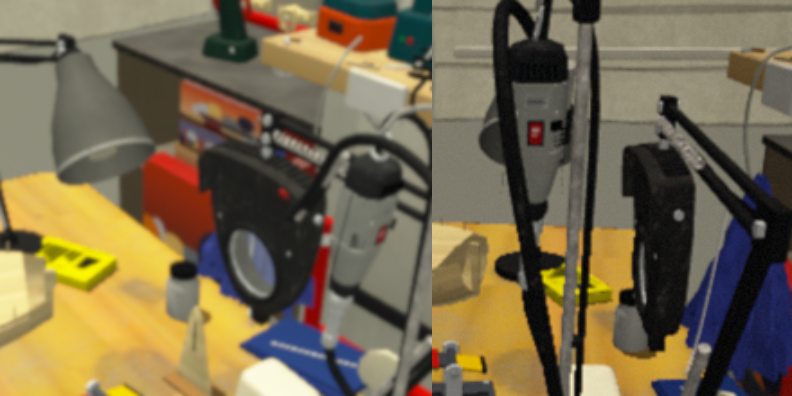

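Run:
```python
from fit import *
def back(n,p,z): return least_squares(lambda q:(proj(n,[*q,z])[0]-p),[.6,.1]).x.round(3)
for p in [(219,122),(240,120),(262,108)]: print("lamp",p,back("scene",p,.28),back("scene",p,.30))
print("lampside",[back("side",p,.29) for p in [(297,130),(306,134)]])
for z in(.32,.34): print("tool",back("scene",(363,212),z),back("side",(324,179),z))
print(proj("scene",[.553,.361,.142]), back("scene",(205,165),.1),back("scene",(205,165),.14), back("side",(298,172),.14))
```

```text
lamp (219, 122) [0.602 0.367] [0.579 0.328]
lamp (240, 120) [0.651 0.347] [0.627 0.309]
lamp (262, 108) [0.742 0.377] [0.713 0.338]
lampside [array([0.561, 0.355]), array([0.584, 0.309])]
tool [ 0.562 -0.159] [ 0.611 -0.136]
tool [ 0.539 -0.178] [ 0.607 -0.196]
[[206.69957952 176.66524136]] [0.617 0.483] [0.582 0.42 ] [0.564 0.465]
```

Run:
```python
from plant import robot
import cv2,numpy as np
robot.set_gripper(0)
robot.line_to([.19,.45,.36],vel=.25)
robot.move_pose([.42,.16,.36],[180,0,-173.75])
robot.line_to([.47,.16,.28],vel=.25)
c=robot.get_calibration("wrist"); cv2.imwrite("pics/w1.png",robot.grab_frame("wrist"))
import pickle; pickle.dump(c,open("w1.pkl","wb"))
from fit import *
m=model([.5277,.1674,.1091,.1473])
print({k:proj("wrist",p)[0].round(0).tolist() for k,p in m.items()})
o=robot.observe(); print(o["time"],o["tool_pos"],o["ft_force"],o["gripper_width"])
```

```text
{'f-+': [321.0, 178.0], 'f--': [237.0, 178.0], 'f++': [317.0, 285.0], 'f+-': [241.0, 285.0], 'c+': [320.0, 261.0], 'c-': [238.0, 261.0], 'b+': [314.0, 167.0], 'b-': [244.0, 167.0], 'l+': [300.0, 297.0], 'l-': [258.0, 297.0]}
3.475 [0.46968519 0.16053802 0.28153038] [0.57441038 0.38330789 0.47794938] 0.00013082844512596933
```

View pics/w1.png

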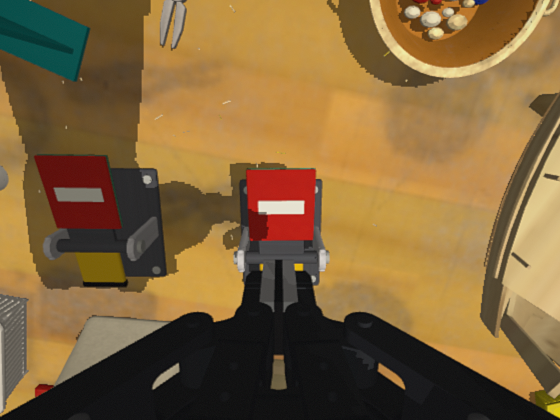

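The wrist view shows the target blade's far corners at (247,169) and (315,169). The prediction was (244,167) and (314,167), so the fit holds to about 2 mm. Next I'll check where the camera sits relative to the tool, press the lever down, and then look.

```bash
cat > mk.py <<'E'
from plant import robot
import numpy as np
c,s=np.cos(.1091),np.sin(.1091)
def T(x,z): # marker-frame fingertip centre -> TCP
    return [.5277+c*x,.1674+s*x,z+robot.tip_reach]
def st(t=""):
    o=robot.observe(); p=o["tool_pos"]; print(t,round(o["time"],2),np.round(p,4),"f",np.round(o["ft_force"],2))
E
python3 - <<'E'
from mk import *
import pickle,cv2
w=pickle.load(open("w1.pkl","rb")); print("cam",-cv2.Rodrigues(w["rvec"])[0].T@w["tvec"],"tcp .4697 .1605 .2815")
robot.line_to(T(.037,.13),vel=.2); st("above")
print(robot.line_to(T(.037,.024),vel=.06,guard=8)); st("down")
cv2.imwrite("pics/s2.png",cv2.resize(robot.grab_frame("side")[215:325,225:335],(600,600),interpolation=cv2.INTER_CUBIC))
E
```

```text
cam [0.3938833  0.15224847 0.34942011] tcp .4697 .1605 .2815
above 4.24 [0.5644 0.1716 0.204 ] f [0.18 0.02 0.19]
False
down 6.16 [0.5646 0.1714 0.0968] f [ 0.27 -0.01  0.36]
```

View pics/s2.png

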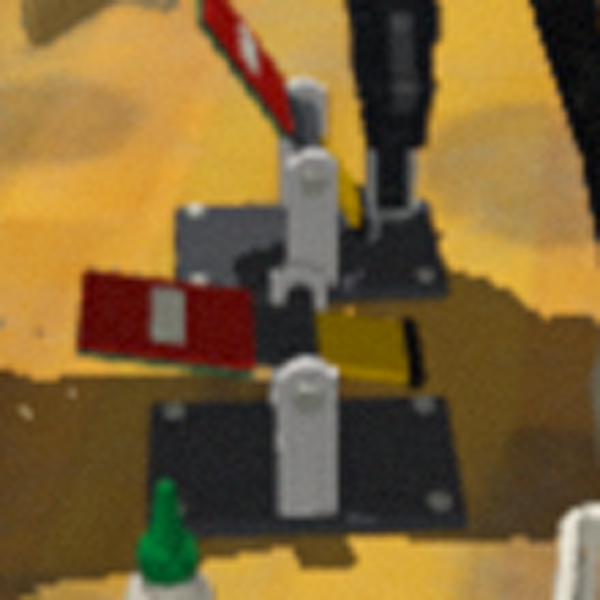

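The lever is down and the blade stands at about 57° (red plate at crop (200..290, 0..130)). The foot has not moved. Next I'll sweep the blade over from the robot side.

Run:
```python
from mk import *
import cv2
robot.line_to(T(.040,.18),vel=.15)
robot.line_to(T(-.09,.18),vel=.2)
robot.line_to(T(-.09,.105),vel=.15); st("behind")
print(robot.line_to(T(-.012,.105),vel=.08,guard=8)); st("upright")
for d in (105,120,135,150,165):   # lower front corner on the blade's back face, 50 mm from pivot
    t=np.radians(d); r=.05
    x=-r*np.cos(t)-.003*np.sin(t)*1; z=.06+r*np.sin(t)-.003*np.cos(t)
    if robot.line_to(T(x-.011,z),vel=.06,guard=8): st("guard %d"%d); break
else:
    print(robot.line_to(T(.039,.058),vel=.03,guard=6))
st("end")
cv2.imwrite("pics/s3.png",cv2.resize(robot.grab_frame("side")[205:315,225:335],(600,600),interpolation=cv2.INTER_CUBIC))
```

```text
behind 8.85 [0.4387 0.1576 0.1781] f [ 0.21  0.04 -0.06]
False
upright 9.97 [0.5156 0.1661 0.1775] f [ 0.19 -0.05  0.42]
True
end 12.28 [0.5661 0.1716 0.1356] f [-2.48  0.18  7.76]
```

View pics/s3.png

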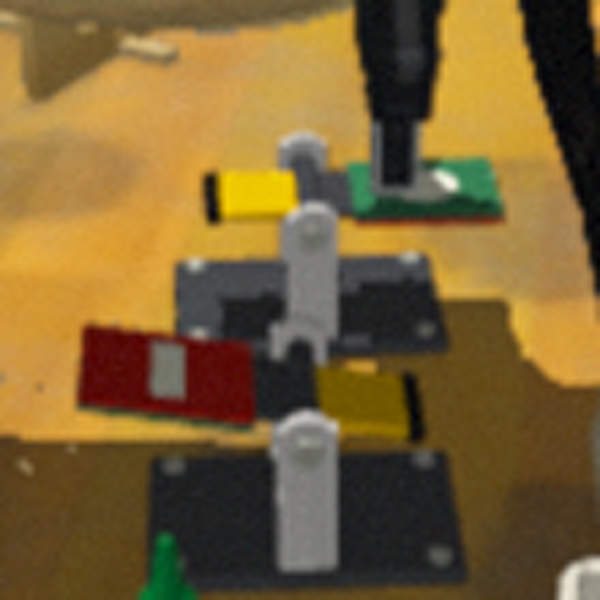

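The blade lies level on the far side with the green face up (crop (350..500, 160..220)), resting at its stop. The foot has not moved. I'll retreat straight up and hand in.

Run:
```python
from mk import *
import cv2
robot.line_to(T(.037,.16),vel=.1); robot.line_to(T(-.02,.18),vel=.15); robot.pause(.3); st("clear")
cv2.imwrite("pics/s4.png",cv2.resize(robot.grab_frame("side")[205:315,225:335],(600,600),interpolation=cv2.INTER_CUBIC))
```

```text
clear 14.3 [0.5081 0.1652 0.2521] f [ 0.37 -0.29  0.39]
```

View pics/s4.png

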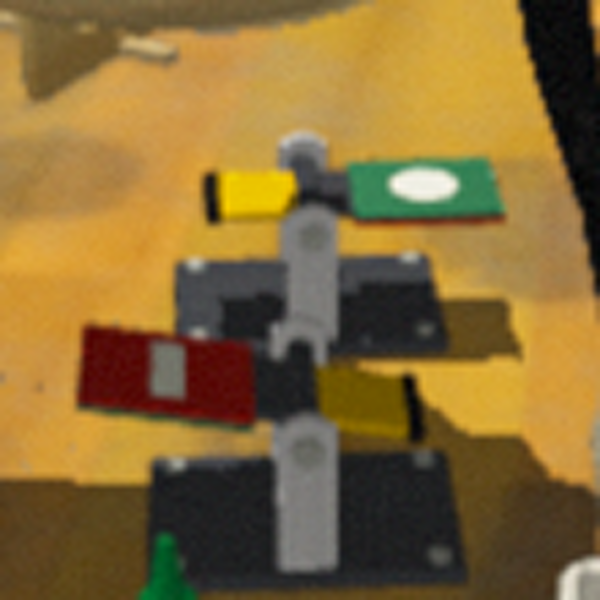

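The green face with its white disc is up and the blade is level (crop (350..503, 158..220)). The robot is clear of everything.

```bash
python3 -c "
from plant import robot
print(robot.job_done())"
```

```text
the job is handed in; nothing more can be done
None
```

The paddle in front of the wooden cradle end is turned over and lies flat on the far side, green face up; in the last side view neither marker had visibly moved, and the job was handed in at about 14 s of the 42 s allowed (no verdict was returned).

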